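# Let the large vial out of the dispenser

## Robot

A 7-joint arm with a two-finger parallel gripper is mounted at the origin on the work surface. World frame = base frame: x ahead of the robot, y to its left, z up, the work surface at z = 0. Lengths are in m, angles in rad, forces in N, time in s.
With the tool pointing down it reaches from about 0.425 to 0.875 m from the base axis. Payload 4.7 kg.
Tool frame: the origin (TCP) lies between the finger pads; the fingertips stand ctrl.tips_ahead ahead of it and the grasp point (between the pads) lies 11 mm behind it (ctrl.tips_ahead is the distance from the TCP to the fingertips, in m); z points along the fingers, y is the line along which they close (so a half turn about z gives the same grasp; the last joint's range is limited). The gripper opens to 85 mm and grips with 20 to 120 N. Pads are 22 mm wide; open, the fingers measure 114 mm over their backs; the gripper's body (76 mm by 85 mm) begins 54 mm behind the grasp point. The pads swing forward as they close: fully open they stand 13 mm farther back than shut.
Start: joints at [-1.247, 0.321, -0.07, 1.45, 0.023, 1.371, -0.057], TCP at [0.198, 0.619, 0.239] pointing down, gripper open.
Joint ranges: [-2.86, 2.86], [-0.3, 2.09], [-1.38, 1.24], [0.06, 2.45], [-1.56, 4.7], [0.09, 2.05], [-2.69, 2.69]. Speed limits (rad/s): [2.57, 2.57, 3.14, 3.14, 3.14, 3.14, 3.14].

## Interface

Orientations are given as a 3x3 rotation matrix whose columns are the frame's x, y, z axes.
In Python, from bench import ctrl, optics gives the robot as it stands.
- The arm moves only by the tool play_rows, never from a script. Its argument "rows" is a list that holds one entry, the list of rows, each a list of 7 numbers: the turn, a rotation vector about the tool's x, y, z in degrees, then the shift along the tool's x, y, z in cm, then the closure in counts, from 0 (fully open) to 255 (shut). In form: [[[ax, ay, az, tx, ty, tz, fingers], ...]]. A call has 1 to 5 rows; each row shifts and turns the commanded pose from where the row before left it, along the tool's axes as they then stand; what a row does not reach is not made up. A row lasts 1/10 s, in which the tool goes at most 50 mm and 8.59 degrees, less where a joint would pass 70% of its speed; a pose out of reach is approached as far as the arm can. A call with a gripper value outside its range is refused whole. The fingers move at their own pace and stop on an object; "force" is the grip in N (left out, the last holds). Time passes only in rows, so rows that do not move let the fingers close. It gives the time, the measured TCP pose, the force, the opening and the grip force at its end, in the units of the state.
- ctrl.read_state(): the state, without advancing time (a new reading comes with each control period).
- optics.grab_frame(name): name is "side" or "top" or "wrist"; returns a dict with "img" (480x640x3 uint8, blue, green, red), "mtx" (3x3 intrinsics, pixels), "eye" and "rotation" of the camera in the world; the wrist camera has in their place "hand_eye" (4x4, takes a point from camera to tool coordinates, whose origin is the TCP and whose axes are the flange's). Camera axes: x right, y down, z forward; pixel columns grow to the right and rows downward; lengths in m; the calibration is good to about 2 mm. A picture is of the moment at which its call begins: read the wrist's pose just before it. There is no depth.
- ctrl.job_done(): hands the job in; it is judged then, once.
The state is a dict: "time": time; "qpos": joint angles; "joint_vel": joint speeds; "joint_efforts": joint torques, N m; "tcp_pos": TCP position; "tool_rot": TCP orientation; "ft_force": force on the tool from outside, world axes, zero at the start; "ft_torque": the same for the moment, N m; "gripper_width": finger opening in m; "grasp_force": force on a finger pad.
Only numpy, scipy, OpenCV 4.12 (cv2) and the standard library are available. Lean on these libraries where they do the work, as an engineer would, in place of code of your own. Each camera call takes 0.05 s, during which the arm holds its last target. There are 200 camera calls.

## Task

Let the larger of the two vials out of the dispenser: with your fingertips press down the paddle of the lever on its lane so that the gate lifts, keep it down until the vial has rolled out into the dish, then let the paddle come up again so that the gate is shut. The smaller vial stays behind its own gate; do not touch or pick up either vial, and leave the dish, the tape roll, the bottle and the cup where they are.

Things in the scene. Friction and masses are not known exactly. Their poses are not given: they have to be found in the camera images.
- dispenser: Fixed vial dispenser, white base 190 x 190 mm (x -60 to 130), two open-topped sloping lanes (centres y = +-36.5 mm) between aluminium walls up to 100 mm high. Origin: on the work surface below the levers' pivot axis. +x points down the lanes to the dish, away from the robot (turned up to 23 degrees); +y is the robot's left. A steel lever on the outer side of each lane (y = +-82 mm) pivots at x = 0, 100 mm up.
- left_gate (a point): Middle of the lower edge of the clear gate, 62 mm wide, 50 mm high, on the far (+x) end of the left lever, 110 mm beyond the pivot. Shut, it hangs across the left lane 3 mm above the lane floor, which slopes down 12 degrees towards +x and is 46 mm high there.
- right_gate (a point): The same on the right lever and lane.
- left_paddle (a point): Centre of the upper face of the black flat paddle, 34 x 34 x 6 mm, on the robot-side end of the left (+y) lever; 110 mm above the work surface when up, 100 mm from the pivot axis. It turns with the lever; its z axis is the face's normal. Nothing is under it.
- right_paddle (a point): The same paddle on the right (-y) lever.
- left_lever (a joint): Tilt of the left lever, rad: 0 = gate shut and paddle up, grows as the paddle goes down, stop at 0.42 (paddle about 41 mm lower). A spring returns it to 0: about 2.5 N on the paddle starts it, 4.5 N holds it fully down. The large vial passes from about 0.27 (paddle 27 mm lower), the small one from about 0.17.
- right_lever (a joint): The same for the right lever.
- large_vial: The larger vial, amber glass with aluminium cap, 34 mm diameter, 58 mm long, 40 to 75 g, lying across one of the lanes against its gate (either lane). Origin: on its axis at mid length; its y axis is its long axis. It rolls out by itself within about a second when its gate is up.
- small_vial: The smaller vial, same materials, 23 mm diameter, 46 mm long, lying against the gate of the other lane. Origin: on its axis at mid length; its y axis is its long axis.
- dish: Loose steel dish with a dark rubber lining, 130 x 190 mm, 36 mm high, walls 3 mm, lining top 6 mm above its underside, standing in front of both gates. Origin: centre of its underside, axes along its sides (x the 130 mm side).
- tape_roll: Loose white roll of tape, 60 mm diameter, 22 mm high, lying between the two paddles on the robot's side of the dispenser. Origin: centre of its underside.
- bottle: Loose white bottle, 54 mm diameter, 125 mm high, to the right of the dispenser. Origin: centre of its underside.
- cup: Loose steel cup, 72 mm diameter, 75 mm high, to the left of the dispenser. Origin: centre of its underside.
Mind the look-alikes: they are no part of the job. What is shaped like the large_vial but purple or turquoise is not meant.

How it is judged:
By the outcome, as a careful person would: the job done as asked, in the order asked, and still so for the second after the job is handed in, with the robot touching nothing.
It also fails if it takes over 29 s, if anything falls off the work surface, if the arm or the gripper's body presses on something with over 40 N, if the wrist force passes 120 N, or if a joint passes its speed limit or range.

## Working session

There is one attempt and no reset: what is moved stays moved. The work goes in short steps, Python scripts to look and compute and a tool call to move; the robot and the scene stay as the last step left them, time stands still between calls to the robot, and variables do not carry over. Pictures are saved under pics/ and viewed, at most 10 in all, crops included, and the job is handed in when it is done.

Besides the shell and the picture viewer there is one more tool, called after ">>>" by a JSON object that holds its "api" and its "payload". play_rows: Moves the arm, as the interface text tells. Its arguments: {"type":"object","properties":{"rows":{"type":"array","items":{"type":"array","items":{"type":"array","items":{"type":"number"}}}},"force":{"type":"number"}},"required":["rows"]}

```bash
mkdir -p pics
python3 - <<'E'
from bench import ctrl, optics
import cv2,pickle
s=ctrl.read_state();print(s['time'],s['tcp_pos'],s['tool_rot'],ctrl.tips_ahead,s['ft_force'])
for n in("top","side"):
    f=optics.grab_frame(n);cv2.imwrite(f"pics/{n}0.png",f['img']);pickle.dump(f,open(n+'.pkl','wb'));print(n,f['mtx'],f['eye'],f['rotation'])
E
```

```text
0.0 [0.19804197 0.61853277 0.23822351] [[-9.52391711e-01  3.04876585e-01 -5.44503939e-04]
 [ 3.04877068e-01  9.52389908e-01 -1.85402269e-03]
 [-4.66680521e-05 -1.93176261e-03 -9.99998133e-01]] 0.008 [-1.51868069  0.13507994 -0.1737274 ]
top [[524.13457066   0.         326.1402251 ]
 [  0.         524.13457066 246.30594356]
 [  0.           0.           1.        ]] [0.52849857 0.05823661 1.0290021 ] [[-2.63907205e-02 -9.93894333e-01  1.07133488e-01]
 [-9.99651704e-01  2.62420527e-02 -2.79745692e-03]
 [-3.10260390e-05 -1.07170000e-01 -9.94240710e-01]]
side [[507.67061068   0.         315.62157202]
 [  0.         507.67061068 232.85934862]
 [  0.           0.           1.        ]] [ 0.30344735 -0.41485318  0.7507037 ] [[ 0.83560665 -0.41151794  0.36388805]
 [-0.54924989 -0.63707677  0.54079363]
 [ 0.00927834 -0.65175622 -0.75837177]]
```

View pics/top0.png

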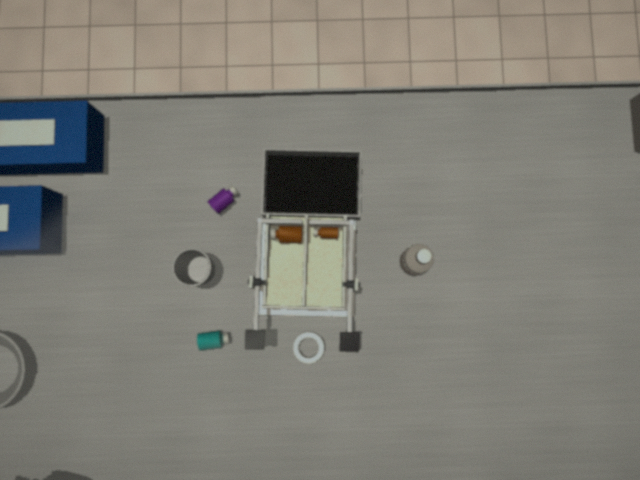

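View pics/side0.png

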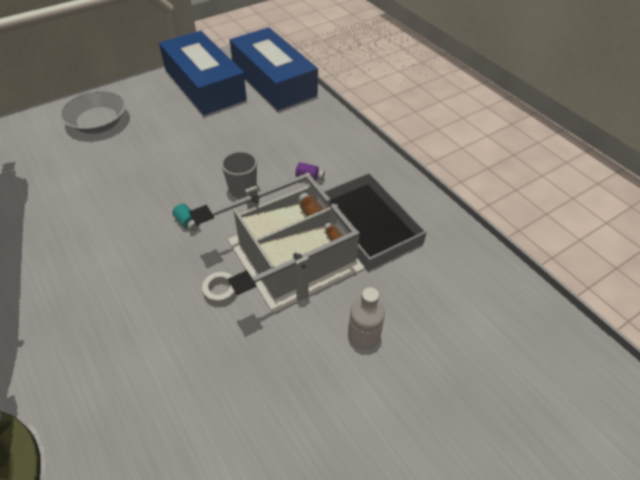

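The large vial is in the left lane (top view 289,234) and the small one in the right (328,232). The left paddle is at top (255,339) and side (202,214). The right paddle is at top (350,341) and side (241,283). A turquoise look-alike sits at top (210,340), just left of the left paddle.

```bash
cat > h.py <<'E'
import numpy as np,pickle
def onplane(f,uv,z):
    r=f['rotation']@np.linalg.solve(f['mtx'],[*uv,1.]); return f['eye']+r*(z-f['eye'][2])/r[2]
E
python3 - <<'E'
from h import *
T=pickle.load(open('top.pkl','rb'));S=pickle.load(open('side.pkl','rb'))
L=onplane(T,(255,339),.11);R=onplane(T,(350,341),.11)
print(L,R,np.linalg.norm(L-R),onplane(S,(202,214),.11),onplane(S,(241,283),.11))
d=L-R;print('yaw',np.degrees(np.arctan2(-d[0],d[1])))
print('teal',onplane(T,(210,340),.017),'tape',onplane(T,(309,348),.02),'cup',onplane(T,(195,268),.07))
import cv2
img=T['img'][200:370,180:380];cv2.imwrite('pics/crop.png',cv2.resize(img,None,fx=3.5,fy=3.5,interpolation=cv2.INTER_CUBIC))
E
```

```text
[0.46948994 0.18297722 0.11      ] [0.46173862 0.01873968 0.11      ] 0.16442035544722955 [0.47067182 0.18334033 0.11      ] [0.45926409 0.01943566 0.11      ]
yaw -2.7021156063240417
teal [0.46390043 0.28133145 0.017     ] tape [0.44416103 0.09301341 0.02      ] cup [0.59821398 0.296775   0.07      ]
```

View pics/crop.png

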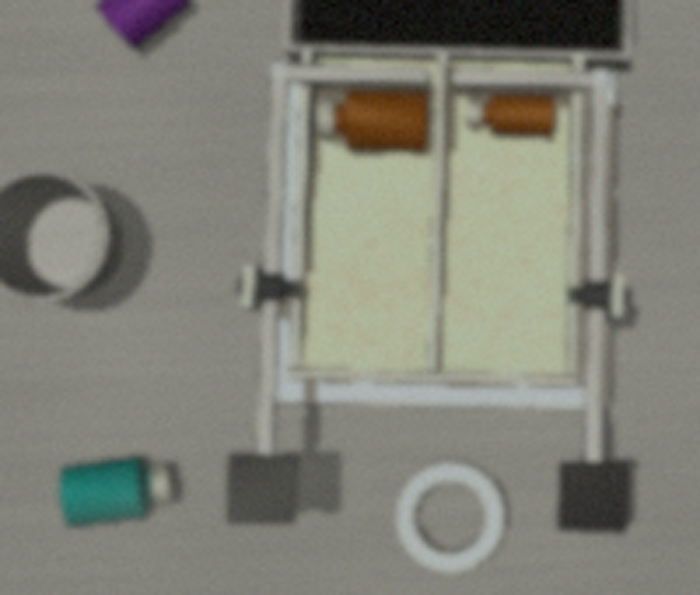

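>>> {"api": "play_rows", "payload": {"rows": [[[0,0,0,-1.5,-1.2,0,255],[0,0,0,-3,-2.6,0,255],[0,0,0,-3,-2.6,0,255],[0,0,0,-3,-2.6,0,255],[0,0,0,-3,-2.6,0,255]]]}}

```text
time: 0.6
tcp_pos: [0.2919, 0.4657, 0.2388]
tool_rot: [[-0.952, 0.305, -0.0], [0.305, 0.952, -0.001], [0.0, -0.001, -1.0]]
ft_force: [1.6, 0.2, 0.4]
gripper_width: 0.0123
grasp_force: 0.0
```

>>> {"api": "play_rows", "payload": {"rows": [[[0,0,0,-3,-2.6,0,255],[0,0,0,-3,-2.6,0,255],[0,0,0,-3,-2.6,0,255],[0,0,0,-3,-2.6,0,255],[0,0,0,-3,-2.6,0,255]]]}}

```text
time: 1.1
tcp_pos: [0.395, 0.2962, 0.2391]
tool_rot: [[-0.952, 0.305, -0.0], [0.305, 0.952, -0.0], [0.0, -0.0, -1.0]]
ft_force: [0.9, 0.7, -0.4]
gripper_width: -0.0001
grasp_force: 0.0
```

>>> {"api": "play_rows", "payload": {"rows": [[[0,0,0,-3,-2.6,0,255],[0,0,0,-3,-2.6,0,255],[0,0,0,-3,-2.6,0,255],[0,0,-7.5,0,0,0,255],[0,0,-7.5,0,0,0,255]]]}}

```text
time: 1.6
tcp_pos: [0.457, 0.1944, 0.239]
tool_rot: [[-0.999, 0.046, -0.001], [0.046, 0.999, -0.0], [0.001, -0.0, -1.0]]
ft_force: [-0.4, 0.9, -0.2]
gripper_width: -0.0004
grasp_force: 0.0
```

>>> {"api": "play_rows", "payload": {"rows": [[[0,0,0,-1.25,-1.1,2,255],[0,0,0,0,0,3,255],[0,0,0,0,0,3,255],[0,0,0,0,0,2,255],[0,0,0,0,0,0,255]]]}}

```text
time: 2.1
tcp_pos: [0.4661, 0.1834, 0.1361]
tool_rot: [[-0.999, 0.048, -0.006], [0.048, 0.999, -0.003], [0.006, -0.004, -1.0]]
ft_force: [-0.7, -0.6, 0.2]
gripper_width: -0.0001
grasp_force: 0.0
```

Run:
```python
from bench import ctrl, optics
import cv2,numpy as np
s=ctrl.read_state();print(s['tcp_pos'],s['ft_force'])
f=optics.grab_frame('side');a=cv2.resize(f['img'][130:330,120:400],(560,400))
g=optics.grab_frame('wrist');b=cv2.resize(g['img'],(240,180))
c=np.zeros((600,560,3),np.uint8);c[:400]=a;c[410:590,:240]=b;cv2.imwrite('pics/c1.png',c)
```

```text
[0.46606469 0.18339377 0.13609066] [-0.69484511 -0.63773399  0.23062928]
```

View pics/c1.png

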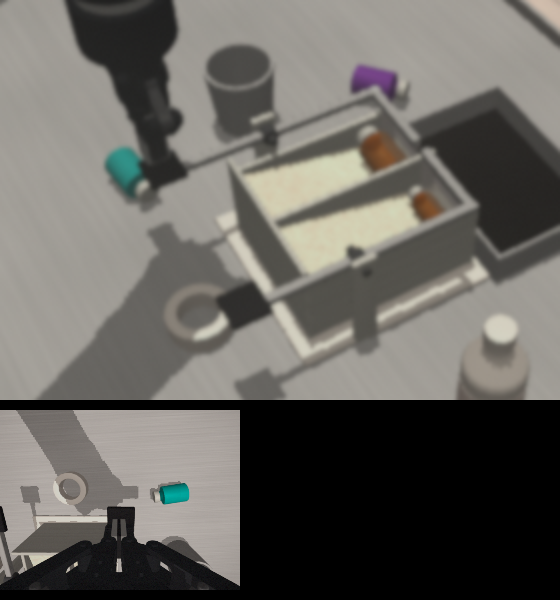

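The side view shows the closed fingertips directly over the left paddle (165,165 in the crop). The wrist view confirms they are centred on it laterally. Next I press down.

>>> {"api": "play_rows", "payload": {"rows": [[[0,0,0,0,0,1,255],[0,0,0,0,0,1,255],[0,0,0,-0.1,0,1,255],[0,0,0,-0.1,0,1,255],[0,0,0,0,0,0,255]]]}}

```text
time: 2.7
tcp_pos: [0.47, 0.1846, 0.0979]
tool_rot: [[-0.999, 0.048, -0.001], [0.048, 0.999, -0.001], [0.001, -0.001, -1.0]]
ft_force: [0.1, 0.2, 0.0]
gripper_width: -0.0002
grasp_force: 0.0
```

>>> {"api": "play_rows", "payload": {"rows": [[[0,0,0,-0.1,0,0.5,255],[0,0,0,-0.1,0,0.4,255],[0,0,0,0,0,0,255],[0,0,0,0,0,0,255]]]}}

```text
time: 3.1
tcp_pos: [0.4721, 0.1844, 0.0903]
tool_rot: [[-0.999, 0.048, -0.001], [0.048, 0.999, -0.0], [0.001, -0.0, -1.0]]
ft_force: [-4.7, 0.6, 4.5]
gripper_width: -0.0001
grasp_force: 2.6
```

>>> {"api": "play_rows", "payload": {"rows": [[[0,0,0,0,0,0.3,255],[0,0,0,0,0,0,255],[0,0,0,0,0,0,255],[0,0,0,0,0,0,255],[0,0,0,0,0,0,255]]]}}

```text
time: 3.6
tcp_pos: [0.4726, 0.1844, 0.0875]
tool_rot: [[-0.999, 0.048, 0.0], [0.048, 0.999, 0.0], [-0.0, 0.0, -1.0]]
ft_force: [-4.2, -0.1, 4.7]
gripper_width: -0.0
grasp_force: 2.6
```

Run:
```python
from bench import ctrl, optics
import cv2,numpy as np
s=ctrl.read_state();print(s['tcp_pos'],s['ft_force'])
f=optics.grab_frame('side');a=cv2.resize(f['img'][130:330,120:440],(640,400))
cv2.imwrite('pics/c2.png',a)
```

```text
[0.47263597 0.18443567 0.08750037] [-4.1625043 -0.0563596  4.6785595]
```

View pics/c2.png

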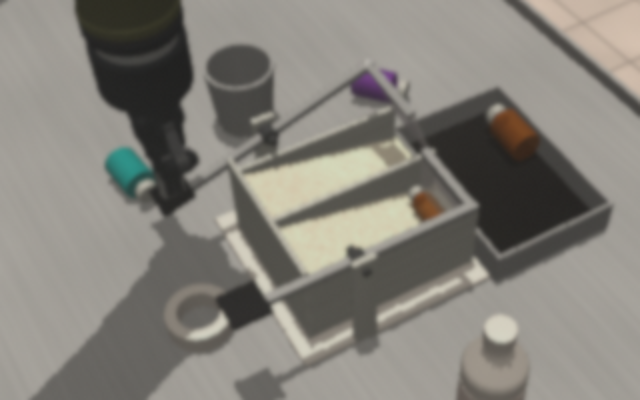

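The large vial is lying in the dish (515,132), the left gate is raised, and the small vial is still in place. Now I release the paddle.

>>> {"api": "play_rows", "payload": {"rows": [[[0,0,0,0,0,-0.6,255],[0,0,0,0.1,0,-0.8,255],[0,0,0,0.1,0,-0.8,255],[0,0,0,0.1,0,-0.8,255],[0,0,0,0,0,-0.8,255]]]}}

```text
time: 4.15
tcp_pos: [0.4707, 0.1842, 0.1264]
tool_rot: [[-0.999, 0.048, 0.003], [0.048, 0.999, 0.0], [-0.003, 0.0, -1.0]]
ft_force: [0.1, -0.4, 0.2]
gripper_width: -0.0
grasp_force: 0.0
```

>>> {"api": "play_rows", "payload": {"rows": [[[0,0,0,0,0,-2,255],[0,0,0,0,0,-4,255],[0,0,0,0,0,-4,255],[0,0,0,0,0,-2,255],[0,0,0,0,0,0,255]]]}}

```text
time: 4.65
tcp_pos: [0.4721, 0.1848, 0.2494]
tool_rot: [[-0.999, 0.049, 0.008], [0.049, 0.999, 0.004], [-0.007, 0.004, -1.0]]
ft_force: [-0.0, 0.6, -0.8]
gripper_width: 0.0001
grasp_force: 0.0
```

>>> {"api": "play_rows", "payload": {"rows": [[[0,0,0,0,0,0,255],[0,0,0,0,0,0,255],[0,0,0,0,0,0,255],[0,0,0,0,0,0,255],[0,0,0,0,0,0,255]]]}}

```text
time: 5.15
tcp_pos: [0.4693, 0.1844, 0.2447]
tool_rot: [[-0.999, 0.048, -0.001], [0.048, 0.999, -0.001], [0.001, -0.001, -1.0]]
ft_force: [-0.3, -0.5, -0.2]
gripper_width: -0.0
grasp_force: 0.0
```

Run:
```python
from bench import ctrl, optics
import cv2,numpy as np
s=ctrl.read_state();print(s['time'],s['tcp_pos'],s['ft_force'])
f=optics.grab_frame('side');a=cv2.resize(f['img'][130:330,120:440],(640,400))
cv2.imwrite('pics/c3.png',a)
```

```text
5.15 [0.46930889 0.18437402 0.24472416] [-0.30238645 -0.52333065 -0.16592743]
```

View pics/c3.png

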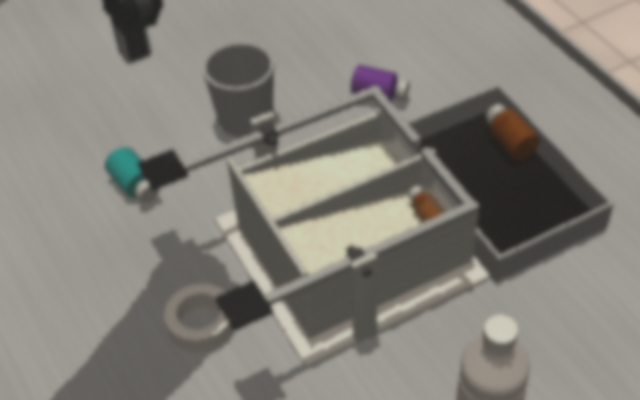

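The lever is back up with the gate shut. The large vial rests in the dish, the small vial is still behind its gate, nothing else has moved, and the gripper is clear.

```bash
python3 -c "
from bench import ctrl
print(ctrl.job_done())"
```

```text
the job is handed in; nothing more can be done
None
```

The large vial rolled out of the left lane into the dish, its gate is shut again, and the small vial and everything else stayed in place; the job was handed in at about 5 s of the 29 s allowed.

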